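# Hold the roll clamp open at its mark

### The arm

A 6-joint arm with a two-finger parallel gripper is mounted at the origin on a cart in front of the work surface, level with it; the furniture and walls round the work are solid. World frame = base frame: x ahead of the robot, y to its left, z up, the work surface at z = 0. Lengths are in m, angles in rad, forces in N, time in s.
With the tool pointing down it reaches from about 0.3 to 0.95 m from the base axis. Payload 3.1 kg.
Tool frame: the origin (TCP) lies where the fingers leave the gripper's body, on its centre line; the fingertips stand 73 mm ahead of it and the grasp point (between the pads) lies 54 mm ahead of it (bot.finger_overhang is the distance from the TCP to the fingertips, in m); z points along the fingers, y is the line along which they close (so a half turn about z gives the same grasp; the last joint's range is limited). The gripper opens to 85 mm and grips with 20 to 120 N. Pads are 22 mm wide; open, the fingers measure 114 mm over their backs; the gripper's body (76 mm by 85 mm) begins 54 mm behind the grasp point. The pads swing forward as they close: fully open they stand 13 mm farther back than shut.
Start: joints at [-1.331, 0.308, 1.634, -0, 1.2, -0.07], TCP at [0.191, -0.595, 0.304] pointing down, gripper open.
Joint ranges: [-3.06, 3.06], [-0.79, 1.96], [0.05, 2.63], [-1.19, 4.34], [0.05, 2.64], [-2.94, 2.94]. Speed limits (rad/s): [2.79, 2.79, 3.14, 3.14, 3.14, 3.14].

### API

Orientations are given as a rotation vector (axis times angle).
In Python, from workcell import bot, optics, ticket gives the robot as it stands.
- The arm moves only by the tool arm_command, never from a script. Its argument "steps" is a list of rows, each a list of 3 entries, a list of its own where there are three numbers: the turn, a rotation vector about the tool's x, y, z in rad, then the shift along the tool's x, y, z in m, then the closure, from -1 (fully open) to 1 (shut), so that 0 is half open. In form: [[[ax, ay, az], [tx, ty, tz], fingers], ...]. A call has 1 to 12 rows; each row is the pose to reach, as a shift and turn from the pose commanded when the call began, along the tool's axes at that moment; what a row does not reach only later rows make up. A row lasts 1/8 s, in which the tool goes at most 62.5 mm and 10.7 degrees, less where a joint would pass 70% of its speed; a pose out of reach is approached as far as the arm can. A call with a gripper value outside its range is refused whole. The fingers move at their own pace and stop on an object; "newtons" is the grip in N (left out, the last holds). Time passes only in rows, so rows that repeat a pose let the fingers close. It gives the time, the measured TCP pose, the force, the opening and the grip force at its end, in the units of the state.
- bot.get_obs(): the state, without advancing time (a new reading comes with each control period).
- optics.snapshot(name): name is "side" or "top" or "wrist"; returns a dict with "color" (420x560x3 uint8, blue, green, red), "range_z" (420x560 float32, m along the optical axis (not along the pixel's ray), 0 where there is no reading), "camera_matrix" (3x3 intrinsics, pixels), "camera_from_world" (4x4, takes a point from world to camera coordinates). Camera axes: x right, y down, z forward; pixel columns grow to the right and rows downward; lengths in m; the calibration is good to about 2 mm. A picture is of the moment at which its call begins.
- ticket.close_job(): hands the job in; it is judged then, once.
The state is a dict: "t": time; "qpos": joint angles; "dq": joint speeds; "effort": joint torques, N m; "eef_pos": TCP position; "tcp_rot": TCP orientation; "contact_force": force on the tool from outside, world axes, zero at the start; "torque": the same for the moment, N m; "width": opening from 0.0 (shut) to 1.0 (fully open); "grasp_force": force on a finger pad.
Only numpy, scipy, OpenCV 4.12 (cv2) and the standard library are available. Lean on these libraries where they do the work, as an engineer would, in place of code of your own. Each camera call takes 0.05 s, during which the arm holds its last target. There are 200 camera calls.

### The job

The wooden roll clamp on the counter has a sprung jaw with a black bridge handle on top. Take the handle and draw the jaw right out, away from the fence, until you feel it come up against its end stop; then ease it back, without letting it snap, until its steel pointer stands over the middle of the marker clip on the side rail. Finish while still holding the handle there, jaw still, so that a roll can be laid in, and leave the clip and the things standing around where they are.

Things in the scene. Friction and masses are not known exactly. Their poses are not given: they have to be found in the camera images.
- roll_clamp: Clamp for bread rolls, screwed to the counter: pale wooden board 240 x 140 x 18 mm, wooden fence (66 mm high in all) across its +x end, wooden block (60 mm high) across its -x end, two steel guide rods between. Origin: centre of the board's underside; x along the slide from block to fence, y to the side with the steel rail and clip. The block faces the robot, turned up to 0.5 rad either way.
- jaw_travel (a joint): Travel of the sprung jaw along the rods, m: 0 = at rest near the fence, growing as it is drawn out along the clamp's -x. The spring pushes it back with about 4 N at rest, rising 0.9 N per cm to about 11 N; let go, it flies back. A hard, hidden end stop ends the travel somewhere between 75 and 90 mm.
- clamp_jaw: The sprung jaw: wooden cross-piece 20 mm thick, 84 mm wide, top at 64 mm, with a black bridge handle on top: a rounded bar 70 mm long across the slide, 16 mm thick along the slide, 24 mm high (102 to 126 mm above the counter) on two steel posts, open below. Origin: on the counter plane below the middle of jaw and bar; axes as the clamp's. Nothing else of the clamp is above 66 mm.
- handle_grip (a point): Centre of the handle's bar, 114 mm above the counter; axes as the clamp's.
- pointer (a point): The steel pointer on the jaw's side (+y), near its tip, 45 mm above the counter: a 4 mm wide blade which points along clamp +y and sweeps above the rail. It is 60 mm to the side of the handle's centre and level with it along the slide. Axes as the clamp's.
- mark (a point): Middle of the top of the marker clip, a small steel saddle 12 mm wide along the slide, 18 mm across, top 34 mm above the counter, that sits tight on the steel rail beside the jaw; it stands 30 to 65 mm of jaw travel out from the pointer's rest. Axes as the clamp's; the pointer passes 9 mm above it.
- oat_roll: Loose round seeded roll, about 90 mm wide, 47 mm high, beside the clamp; origin at the middle of its underside. Leave alone.
- kaiser_roll: Loose plain round roll, about 95 mm wide, 66 mm high, beside the clamp; origin at the middle of its underside. Leave alone.
- jam_jar: Loose jam jar, diameter 72 mm, 102 mm high, beside the clamp; origin at the middle of its underside. Leave alone.

How it is judged:
On the way:
1. the jaw has been drawn out to its end stop (value of joint jaw_travel above 0.077 m), for 0.1 s.
At the end, for the whole second after the job is handed in: The pointer stands over the marker clip (within 6 mm of its middle along the slide), the jaw is still (under 10 mm/s), and the fingers hold the jaw by its handle with more than 2 N, after the jaw has first been drawn out to its end stop (within 3 mm of it) (x of pointer in the frame of mark between -0.006 and 0.006 m and velocity of joint jaw_travel between -0.01 and 0.01 m/s and contact force between the fingers and clamp_jaw above 2 N); the arm keeps its last pose, push and grip.
It fails at once if the jaw snaps back (returns faster than 0.3 m/s) (velocity of joint jaw_travel below -0.3 m/s).
It fails at once if the marker clip is shifted by more than 3 mm (distance of mark from where it was at the start of the episode above 0.003 m).
It fails at once if a thing standing around is shifted by more than 20 mm (distance of any of oat_roll, kaiser_roll, jam_jar from where it was at the start of the episode above 0.02 m).
It also fails if it takes over 38 s, if anything falls off the work surface, if the arm or the gripper's body presses on something with over 40 N, if the wrist force passes 120 N, or if a joint passes its speed limit or range.

## Working session

There is one attempt and no reset: what is moved stays moved. The work goes in short steps, Python scripts to look and compute and a tool call to move; the robot and the scene stay as the last step left them, time stands still between calls to the robot, and variables do not carry over. Pictures are saved under pics/ and viewed, at most 10 in all, crops included, and the job is handed in when it is done.

Besides the shell and the picture viewer there is one more tool, called after ">>>" as a command line: name --argument value ..., lists and objects as JSON in quotes. arm_command: Moves the arm, as the interface text tells. Its arguments: {"type":"object","properties":{"steps":{"type":"array","items":{"type":"array"}},"newtons":{"type":"number"}},"required":["steps"]}

```bash
mkdir -p pics; cat > h.py <<'E'
from workcell import bot, optics, ticket
import numpy as np, cv2
def snap(n,f=None):
    s=optics.snapshot(n)
    if f: cv2.imwrite('pics/'+f,s['color'])
    return s
def cloud(s):
    K=s['camera_matrix'];T=np.linalg.inv(s['camera_from_world']);z=s['range_z']
    v,u=np.mgrid[:z.shape[0],:z.shape[1]]
    P=np.stack([(u-K[0,2])/K[0,0]*z,(v-K[1,2])/K[1,1]*z,z],-1)
    W=P@T[:3,:3].T+T[:3,3]; W[z==0]=np.nan
    return W
def ray(s,u,v,h):
    K=s['camera_matrix'];T=np.linalg.inv(s['camera_from_world'])
    d=T[:3,:3]@np.linalg.inv(K)@np.array([u,v,1.]);o=T[:3,3]
    return o+d*(h-o[2])/d[2]
E
python3 - <<'E'
from h import *
o=bot.get_obs();print({k:np.round(v,3) for k,v in o.items()})
a=snap('top','top1.png');b=snap('side','side1.png')
for s in(a,b):print(np.linalg.inv(s['camera_from_world']).round(3)[:3,3],s['camera_matrix'][0,0])
W=cloud(a);z=W[...,2]
m=((z>.115)&(z<.135)&(a['color'].max(-1)<80)).astype(np.uint8)
n,l,st,c=cv2.connectedComponentsWithStats(m)
for i in range(1,n):
    if st[i,4]>40:
        p=W[l==i];print(st[i],c[i],np.median(p,0),cv2.minAreaRect((p[:,:2]*1000).astype(np.float32)))
E
```

```text
{'t': np.float64(0.0), 'qpos': array([-1.331,  0.309,  1.635, -0.   ,  1.2  , -0.07 ]), 'dq': array([ 0.001,  0.002, -0.001,  0.   ,  0.001, -0.001]), 'effort': array([-1.0000e-03, -4.1526e+01, -2.7667e+01, -0.0000e+00,  1.0000e-02,
       -0.0000e+00]), 'eef_pos': array([ 0.19 , -0.595,  0.303]), 'tcp_rot': array([-3.102, -0.484,  0.   ]), 'contact_force': array([ 0.02 ,  1.168, -0.071]), 'torque': array([-0.018, -0.011,  0.028]), 'grasp_force': np.float64(0.0), 'width': np.float64(1.002)}
[0.459 0.027 1.126] 489.935334243614
[0.502 0.789 0.582] 389.8739978178736
[235 193  32  11 222] [250.42792793 197.93243243] [0.59123978 0.11124312 0.12467898] ((592.1500854492188, 110.59982299804688), (65.74095916748047, 14.36719036102295), 80.82723999023438)
```

View pics/top1.png

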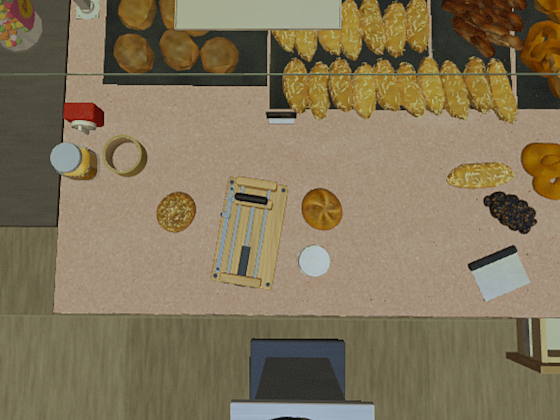

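Top view: the clamp is centred near (250,235), with the black handle at (250,198), the block toward the robot (bottom) and the rail on its left. The oat roll is at (176,211), the kaiser at (322,208) and the jar at (314,261).

```bash
python3 - <<'E'
from h import *
a=cv2.imread('pics/top1.png')[170:295,195:295]
b=cv2.imread('pics/side1.png')
cv2.imwrite('pics/c1.png',np.hstack([cv2.resize(a,(336,420),interpolation=cv2.INTER_CUBIC),cv2.resize(b,(464,348)).__class__(cv2.copyMakeBorder(cv2.resize(b,(464,348)),0,72,0,0,0)) if 0 else cv2.copyMakeBorder(cv2.resize(b,(464,348)),0,72,0,0,0)]))
E
```

```text
(no output)
```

View pics/c1.png

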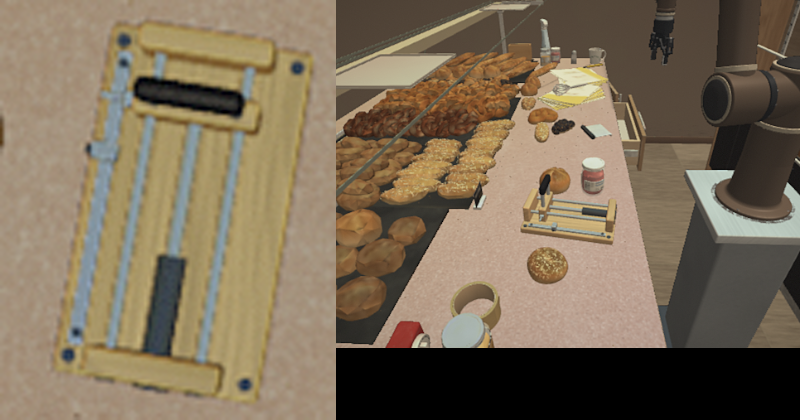

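Crop: the pointer is at full-image (228.6,198.6) and the clip at about (225.4,214.3). The side view confirms the layout and shows free space above the clamp.

```bash
cat >> h.py <<'E'
from scipy.spatial.transform import Rotation as R
def rel(goal,yaw_y):
    "shift/turn in the tool axes; yaw_y = world heading wanted for tool y"
    o=bot.get_obs();r=R.from_rotvec(o['tcp_rot'])
    y=np.array([np.cos(yaw_y),np.sin(yaw_y),0]);z=np.array([0,0,-1.])
    g=R.from_matrix(np.stack([np.cross(y,z),y,z],1))
    return (r.inv()*g).as_rotvec().round(4), r.inv().apply(np.array(goal)-o['eef_pos']).round(4)
E
python3 - <<'E'
from h import *
s=snap('top')
p=ray(s,228.6,198.6,.045);c=ray(s,225.4,214.3,.034);h=np.array([.592,.1106])
yaw=np.radians(80.83-90);ux=np.array([np.cos(yaw),np.sin(yaw)])
uy=np.array([-ux[1],ux[0]])
print(p,c,'ptr-h',(p[:2]-h)@ux,(p[:2]-h)@uy,'clip',(c[:2]-h)@ux,(c[:2]-h)@uy)
h2=ray(s,250.43,197.93,.126);print(h2)
W=cloud(s);z=W[...,2]
# fence/block tops
for lo,hi in((.058,.072),):
    m=((z>lo)&(z<hi)&(np.hypot(W[...,0]-.53,W[...,1]-.12)<.17)).astype(np.uint8)
    n,l,st,cc=cv2.connectedComponentsWithStats(m)
    for i in range(1,n):
        if st[i,4]>60: print(st[i],cv2.minAreaRect((W[l==i][:,:2]*1000).astype(np.float32)))
print(rel([.592,.1106,.27],yaw))
E
```

```text
[0.60028285 0.16597051 0.045     ] [0.56612867 0.17393207 0.034     ] ptr-h -0.0006470885708099033 0.05598285856802889 clip -0.035633562940286065 0.05839970549388181
[0.59129916 0.11046749 0.126     ]
[236 176  41  14 336] ((634.3099975585938, 104.6558837890625), (89.18051147460938, 18.85283660888672), 81.3404541015625)
[312 196  13  24 158] ((579.7293701171875, -32.082618713378906), (50.88134765625, 26.01629066467285), 0.650545597076416)
[234 198  38  11 154] ((588.5184326171875, 111.26828002929688), (81.68262481689453, 19.63372230529785), 88.5588150024414)
[219 272  41  15 302] ((422.7546691894531, 138.64697265625), (87.42144012451172, 19.401281356811523), 81.15118408203125)
(array([-1.500e-03, -1.100e-03, -1.101e+00]), array([ 0.5975, -0.5493,  0.034 ]))
```

>>> arm_command --steps '[[[0,0,-0.1],[0.04,-0.037,0],-1],[[0,0,-0.25],[0.085,-0.08,0.005],-1],[[0,0,-0.4],[0.13,-0.12,0.01],-1],[[0,0,-0.55],[0.175,-0.16,0.01],-1],[[0,0,-0.7],[0.22,-0.2,0.015],-1],[[0,0,-0.85],[0.26,-0.24,0.02],-1],[[0,0,-1.0],[0.305,-0.28,0.02],-1],[[0,0,-1.1],[0.35,-0.32,0.025],-1],[[0,0,-1.1],[0.395,-0.36,0.03],-1],[[0,0,-1.1],[0.44,-0.4,0.03],-1],[[0,0,-1.1],[0.485,-0.445,0.034],-1],[[0,0,-1.1],[0.53,-0.485,0.034],-1]]'

```text
t: 1.65
eef_pos: [0.5476, 0.0302, 0.2694]
tcp_rot: [-2.392, -2.036, 0.001]
contact_force: [0.6, -0.8, 0.0]
width: 1.001
grasp_force: 0.0
```

```bash
python3 - <<'E'
from h import *
print(bot.get_obs()['t'],bot.get_obs()['eef_pos'],rel([.592,.1106,.27],-.16))
E
```

```text
1.65 [0.54763773 0.03024734 0.26935458] (array([-0.0008,  0.0004, -0.0005]), array([ 0.0864,  0.0309, -0.0007]))
```

>>> arm_command --steps '[[[0,0,0],[0.043,0.016,0],-1],[[0,0,0],[0.086,0.031,0],-1],[[0,0,0],[0.086,0.031,0],-1],[[0,0,0],[0.086,0.031,0],-1]]'

```text
t: 2.15
eef_pos: [0.5912, 0.1079, 0.2692]
tcp_rot: [-2.392, -2.036, 0.003]
contact_force: [0.2, -0.0, -0.0]
width: 1.003
grasp_force: 0.0
```

```bash
python3 - <<'E'
from h import *
s=snap('wrist','w1.png')
T=np.linalg.inv(s['camera_from_world']);print(T.round(3),s['camera_matrix'])
W=cloud(s);z=W[...,2]
m=((z>.118)&(z<.135)&(s['color'].max(-1)<90)&(np.hypot(W[...,0]-.59,W[...,1]-.11)<.06)).astype(np.uint8)
n,l,st,cc=cv2.connectedComponentsWithStats(m)
for i in range(1,n):
    if st[i,4]>60: print(st[i],cc[i],np.nanmedian(W[l==i][:,2]),cv2.minAreaRect((W[l==i][:,:2]*1000).astype(np.float32)))
print(rel([.592,.1106,.166],-.16))
E
```

```text
[[ 0.987 -0.154 -0.045  0.603]
 [-0.161 -0.948 -0.274  0.177]
 [-0.     0.277 -0.961  0.338]
 [ 0.     0.     0.     1.   ]] [[338.8171081    0.         277.65535196]
 [  0.         338.8171081  214.74250698]
 [  0.           0.           1.        ]]
[ 266  170   25  100 2237] [278.02279839 218.8869021 ] 0.12419831412009508 ((592.2852172851562, 110.1593017578125), (68.61418914794922, 15.91307258605957), 81.06981658935547)
(array([-0.0014,  0.0009, -0.0014]), array([0.0034, 0.0005, 0.1033]))
```

View pics/w1.png

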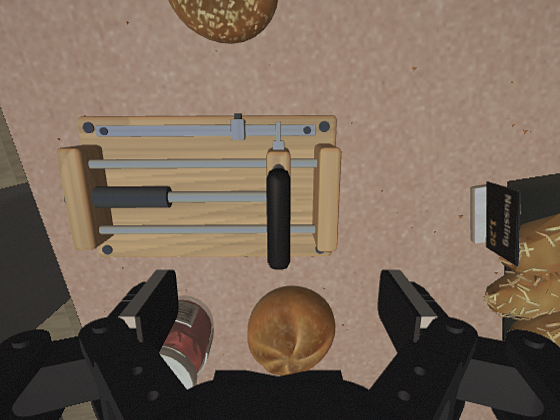

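Wrist view: the pointer blade is at (279,130), the clip at (237,127) and the bar at (278,219). The handle position agrees with the top view. I'll measure the clip and pointer more exactly here, then descend.

```bash
python3 - <<'E'
from h import *
s=snap('wrist');W=cloud(s)
ux=np.array([np.cos(-.159),np.sin(-.159)])
c=ray(s,237.5,127,.034);p=ray(s,279,128,.045)
print(c,p,'travel',(p-c)[:2]@ux, 'side',(p-c)[:2]@[-ux[1],ux[0]])
h=np.array([.5923,.1102]);print((p[:2]-h)@ux,(p[:2]-h)@[-ux[1],ux[0]])
q=W[...,:2]@ux; z=W[...,2]
g=s['color']
cv2.imwrite('pics/w2.png',cv2.resize(g[100:150,210:310],(800,400),interpolation=cv2.INTER_CUBIC))
for r in(121,126,131):print(r,[(int(u),round(float((q[r,u]-h@ux)*1000),1),round(float(z[r,u]*1000))) for u in range(228,248,2)])
E
```

```text
[0.56687788 0.17343586 0.034     ] [0.60239881 0.1671014  0.045     ] travel 0.036075815269405356 side -0.0006304981827147437
0.000962176839180616 0.05778260659120339
121 [(228, -45.7, 16), (230, -41.6, 33), (232, -39.9, 32), (234, -38.0, 34), (236, -36.3, 33), (238, -34.6, 33), (240, -33.0, 32), (242, -31.2, 32), (244, -29.9, 28), (246, -29.0, 18)]
126 [(228, -44.9, 23), (230, -43.0, 24), (232, -40.0, 33), (234, -38.3, 32), (236, -36.4, 34), (238, -34.7, 34), (240, -33.0, 33), (242, -31.2, 34), (244, -29.8, 30), (246, -28.9, 21)]
131 [(228, -45.2, 22), (230, -43.3, 23), (232, -40.2, 33), (234, -38.4, 34), (236, -36.7, 33), (238, -34.8, 34), (240, -33.3, 32), (242, -31.5, 32), (244, -29.9, 31), (246, -29.0, 21)]
```

View pics/w2.png

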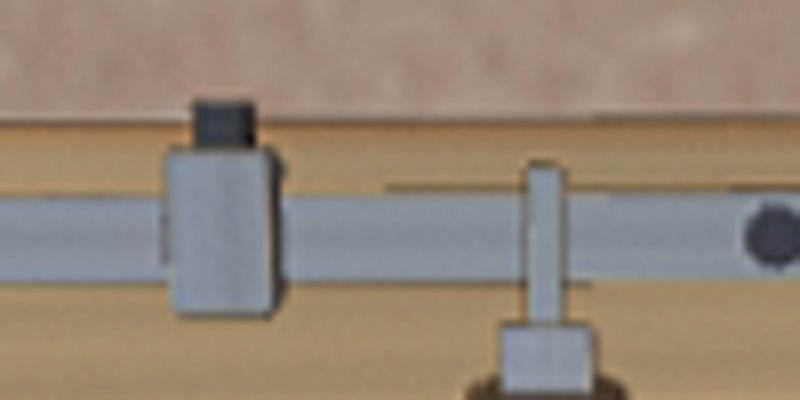

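>>> arm_command --steps '[[[0,0,0],[0.003,0.001,0.03],-1],[[0,0,0],[0.003,0.001,0.06],-1],[[0,0,0],[0.003,0.001,0.085],-1],[[0,0,0],[0.003,0.001,0.103],-1],[[0,0,0],[0.003,0.001,0.103],-1],[[0,0,0],[0.003,0.001,0.103],-1]]'

```text
t: 3.0
eef_pos: [0.594, 0.1107, 0.1679]
tcp_rot: [2.393, 2.034, 0.002]
contact_force: [0.2, 0.3, 0.1]
width: 0.999
grasp_force: 0.0
```

The zoom shows the clip's top centred at col 237.2 and the pointer at col 278.1, so the target travel is about 35.5 mm. Next I'll grip.

>>> arm_command --steps '[[[0,0,0],[0,0,0],-0.3],[[0,0,0],[0,0,0],0.3],[[0,0,0],[0,0,0],1],[[0,0,0],[0,0,0],1],[[0,0,0],[0,0,0],1],[[0,0,0],[0,0,0],1],[[0,0,0],[0,0,0],1],[[0,0,0],[0,0,0],1]]' --newtons 70

```text
t: 4.0
eef_pos: [0.5921, 0.1112, 0.1673]
tcp_rot: [-2.391, -2.035, 0.004]
contact_force: [-3.9, 0.7, 4.5]
width: 0.175
grasp_force: 70.8
```

>>> arm_command --steps '[[[0,0,0],[0,-0.004,0],1],[[0,0,0],[0,-0.01,0],1],[[0,0,0],[0,-0.017,0],1],[[0,0,0],[0,-0.024,0],1],[[0,0,0],[0,-0.031,0],1],[[0,0,0],[0,-0.038,0],1],[[0,0,0],[0,-0.045,0],1],[[0,0,0],[0,-0.052,0],1],[[0,0,0],[0,-0.059,0],1],[[0,0,0],[0,-0.065,0],1],[[0,0,0],[0,-0.07,0],1],[[0,0,0],[0,-0.07,0],1]]'

```text
t: 5.5
eef_pos: [0.5262, 0.1216, 0.1674]
tcp_rot: [2.388, 2.033, 0.007]
contact_force: [9.2, -2.6, -4.4]
width: 0.176
grasp_force: 69.5
```

```bash
cat >>h.py <<'E'
def st():
    o=bot.get_obs();ux=np.array([np.cos(-.159),np.sin(-.159)]);d=(o['eef_pos'][:2]-[.5921,.1112])
    print('t',o['t'],'travel(tcp)',-d@ux,'lat',d@[-ux[1],ux[0]],'F',o['contact_force'].round(1),'along',o['contact_force'][:2]@ux,'w',o['width'])
E
python3 -c "
from h import *
st()"
```

```text
t 5.5 travel(tcp) 0.06671239409036228 lat -0.00014808854220973826 F [ 9.2 -2.6 -4.4] along 9.541383760963443 w 0.17619934811593949
```

>>> arm_command --steps '[[[0,0,0],[0,-0.003,0],1],[[0,0,0],[0,-0.006,0],1],[[0,0,0],[0,-0.008,0],1],[[0,0,0],[0,-0.01,0],1],[[0,0,0],[0,-0.01,0],1]]'

```text
t: 6.12
eef_pos: [0.5168, 0.1231, 0.1673]
tcp_rot: [2.388, 2.033, 0.008]
contact_force: [9.9, -3.6, -5.9]
width: 0.177
grasp_force: 69.5
```

```bash
python3 -c "
from h import *
st()"
```

```text
t 6.125 travel(tcp) 0.07618601390505561 lat -0.00017309564615262604 F [ 9.9 -3.6 -5.9] along 10.33552027434962 w 0.17742077153430522
```

Only the spring force shows so far, with no stop yet. I'll go on in small steps.

>>> arm_command --steps '[[[0,0,0],[0,-0.002,0],1],[[0,0,0],[0,-0.004,0],1],[[0,0,0],[0,-0.006,0],1],[[0,0,0],[0,-0.006,0],1]]'

```text
t: 6.62
eef_pos: [0.5121, 0.1238, 0.1674]
tcp_rot: [2.386, 2.032, 0.011]
contact_force: [13.7, -4.8, -8.1]
width: 0.174
grasp_force: 69.3
```

```bash
python3 -c "
from h import *
st()"
```

```text
t 6.625 travel(tcp) 0.08100944335019095 lat -0.00021013937953490158 F [13.7 -4.8 -8.1] along 14.294062559553378 w 0.17380147886461636
```

>>> arm_command --steps '[[[0,0,0],[0,-0.002,0],1],[[0,0,0],[0,-0.004,0],1],[[0,0,0],[0,-0.004,0],1]]'

```text
t: 7.0
eef_pos: [0.5115, 0.1239, 0.1674]
tcp_rot: [2.381, 2.028, 0.021]
contact_force: [23.7, -6.1, -18.7]
width: 0.172
grasp_force: 68.9
```

```bash
python3 -c "
from h import *
st()"
```

```text
t 7.0 travel(tcp) 0.0816407525447803 lat -0.00022827561241871644 F [ 23.7  -6.1 -18.7] along 24.395991130056604 w 0.17234649959283455
```

The stop is firm at about 81 mm: the force doubled and the travel didn't grow. Now I'll ease back.

>>> arm_command --steps '[[[0,0,0],[0,0.003,0],1],[[0,0,0],[0,0.006,0],1],[[0,0,0],[0,0.011,0],1],[[0,0,0],[0,0.016,0],1],[[0,0,0],[0,0.021,0],1],[[0,0,0],[0,0.026,0],1],[[0,0,0],[0,0.031,0],1],[[0,0,0],[0,0.036,0],1],[[0,0,0],[0,0.041,0],1],[[0,0,0],[0,0.045,0],1],[[0,0,0],[0,0.048,0],1],[[0,0,0],[0,0.048,0],1]]'

```text
t: 8.5
eef_pos: [0.5538, 0.1172, 0.1673]
tcp_rot: [2.39, 2.034, 0.006]
contact_force: [6.4, -2.1, -2.6]
width: 0.176
grasp_force: 70.6
```

```bash
python3 - <<'E'
from h import *
st()
s=snap('wrist')
cv2.imwrite('pics/w3.png',s['color'])
E
```

```text
t 8.5 travel(tcp) 0.03879462617682859 lat -0.00010507793742278466 F [ 6.4 -2.1 -2.6] along 6.697062288802648 w 0.17597766574624904
```

View pics/w3.png

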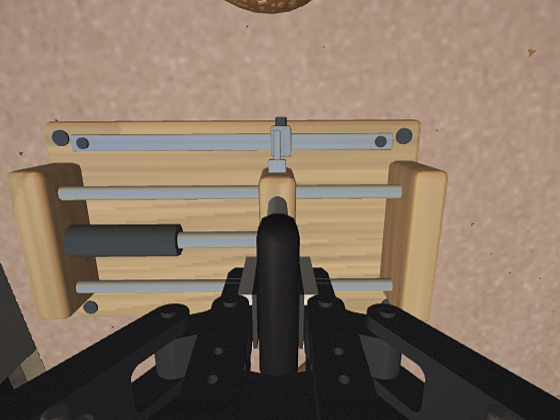

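Wrist view: the handle is firmly held, the pointer is at about (277,145) and the clip is centred near (282,141), so roughly 3 mm is left. That agrees with the target of 35.5.

>>> arm_command --steps '[[[0,0,0],[0,0.0015,0],1],[[0,0,0],[0,0.003,0],1],[[0,0,0],[0,0.003,0],1],[[0,0,0],[0,0.003,0],1],[[0,0,0],[0,0.003,0],1]]'

```text
t: 9.18
eef_pos: [0.5565, 0.1168, 0.1674]
tcp_rot: [2.39, 2.034, 0.005]
contact_force: [6.0, -2.3, -2.1]
width: 0.178
grasp_force: 70.6
```

```bash
python3 - <<'E'
from h import *
st()
s=snap('wrist')
cv2.imwrite('pics/w4.png',cv2.resize(s['color'][105:180,220:340],(800,500),interpolation=cv2.INTER_CUBIC))
E
```

```text
t 9.175 travel(tcp) 0.03604027245600888 lat -9.642178191074813e-05 F [ 6.  -2.3 -2.1] along 6.322804153837975 w 0.17774929599434477
```

View pics/w4.png

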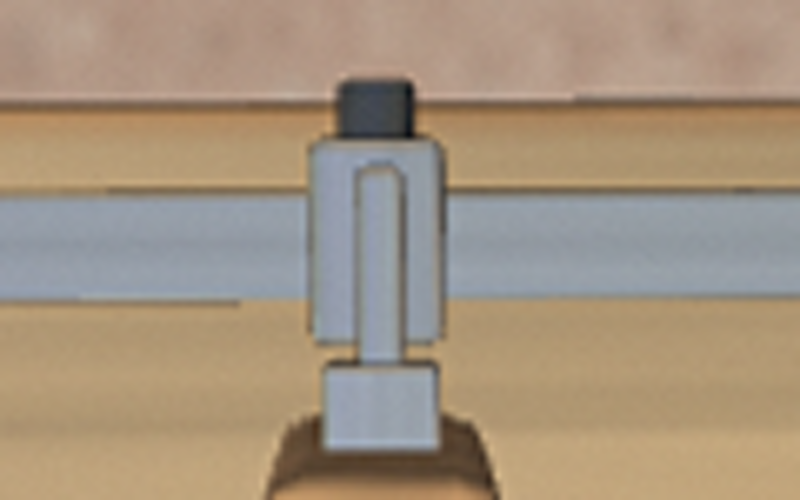

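The pointer blade (centre col 380) stands over the middle of the clip (310–445, centre 377). The jaw is still and held at 70 N.

```bash
python3 -c "
from h import *
print(ticket.close_job())"
```

```text
the job is handed in; nothing more can be done
None
```

The jaw was drawn to its end stop at about 81 mm and eased back to about 36 mm. Its pointer stands over the middle of the clip, with the handle still gripped at about 70 N, and the job is handed in (no verdict was returned).

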